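# Load the bench stirrer and set its speed ring

### The job

Take the blue-capped bottle out of the divided tray and set it gently down, upright, in the middle of the stirrer's round white plate. Turn the stirrer's outer grey ring until the white line on its black skirt points at the orange mark, without turning the blue knob on top of it. Leave the other glassware standing in the tray.

Things in the scene. Friction and masses are not known exactly. Their poses are not given: they have to be found in the camera images.
- stirrer: White bench stirrer, fixed, 150 mm (x) by 330 mm (y), housing top 66 mm above the bench. Origin: centre of its underside; z up; its front (rocker switch) looks along its own -x, towards the robot. White plate at its left end (own +y), control at its right end (own -y).
- plate_centre (a point): Centre of the upper face of the stirrer's round white plate (132 mm across, 77 mm above the bench), inside a printed blue circle of 98 mm diameter.
- control_centre (a point): Point on the upright axis of the concentric control, at a good height to grip the outer ring, 24 mm above the housing top. Outer grey ring: fluted upright cylinder 54 mm across, from 3 to 36 mm above the housing top, standing on a flat black skirt 90 mm across and 3 mm high that turns with it. Inner blue knob on top of it: disc 39 mm across with a bar 37 x 12 mm, from 37 to 56 mm above the housing top. The two turn freely of one another about the same axis.
- speed_ring (a joint): Angle of the outer grey ring, rad, 0 to 4.19, growing clockwise seen from above. At 0 its white line points 2.094 rad counter-clockwise (seen from above) from the stirrer's own +x. Stays where it is left; about 0.06 N m turns it.
- ring_pointer (a point): Outer end of the white line on the ring's black skirt (line 5.5 mm wide), 45.5 mm from the control axis, turns with the ring.
- set_mark (a joint): Angle of the flat orange mark (15 x 7 mm) on the pale panel round the ring, rad, counted like speed_ring: when both read the same the white line points at the mark. It stays where it is through the episode.
- mark_tip (a point): Inner end of the orange mark, 45.5 mm from the control axis, at the height of ring_pointer.
- heat_knob (a joint): Angle of the inner blue knob, rad, 0 to 4.19, counted the same way. It turns at a light touch (about 0.012 N m). Leave it as found.
- heat_pointer (a point): End of the white line on the blue knob's bar, 18.5 mm from the control axis, 56 mm above the housing top.
- carrier: Yellow tray, fixed, 196 x 196 mm, 45 mm high, walls 5 mm, floor 5 mm, one divider each way: four compartments with centres 48 mm from the tray's centre along its own x and y. Origin: centre of its underside; z up.
- bottle_mid (a point): Centre, half-way up, of the small glass bottle with blue screw cap, 99 mm tall, body 56 mm across up to about 70 mm, cap 44 mm across from 76 to 99 mm above its foot, about 0.1 to 0.18 kg; stands upright in one of the tray's compartments (which one varies) and can be gripped by the cap from above. z: up along the bottle.
- beaker_mid (a point): Centre, half-way up, of a glass beaker 62 mm across, 81 mm tall, in another compartment.
- vial_dark_mid (a point): Centre, half-way up, of a black-capped sample vial 27 mm across, 60 mm tall, in another compartment.
- vial_white_mid (a point): Centre, half-way up, of a white-capped sample vial 27 mm across, 60 mm tall, in another compartment.
- bottle: The same bottle; origin at the centre of its foot, z up.
Not all that is in view belongs to the job. What is meant by the bottle is not red or yellow, and is the larger of those in its own colour.

How it is judged:
By the outcome, as a careful person would: the job done as asked, in the order asked, and still so for the second after the job is handed in, with the robot touching nothing.
It also fails if it takes over 61 s, if anything falls off the work surface, if the arm or the gripper's body presses on something with over 40 N, if the wrist force passes 120 N, or if a joint passes its speed limit or range.

### The arm

A 7-joint arm with a two-finger parallel gripper is mounted at the origin on a cart in front of the work surface, level with it; the furniture and walls round the work are solid. World frame = base frame: x ahead of the robot, y to its left, z up, the work surface at z = 0. Lengths are in mm, angles in degrees, forces in N, time in s.
With the tool pointing down it reaches from about 425 to 925 mm from the base axis. Payload 6.8 kg.
Tool frame: the origin (TCP) lies where the fingers leave the gripper's body, on its centre line; the fingertips stand 73 mm ahead of it and the grasp point (between the pads) lies 54 mm ahead of it; z points along the fingers, y is the line along which they close (so a half turn about z gives the same grasp; the last joint's range is limited). The gripper opens to 85 mm and grips with 20 to 120 N. Pads are 22 mm wide; open, the fingers measure 114 mm over their backs; the gripper's body (76 mm by 85 mm) begins 54 mm behind the grasp point. The pads swing forward as they close: fully open they stand 13 mm farther back than shut.
Start: joints at [-73.115, 27.33, 1.283, 89.118, -0.659, 63.558, -4.761], TCP at [264.596, 620.995, 303.908] pointing down, gripper open.
Joint ranges: [-169.35, 169.35], [-19.33, 120.38], [-80.79, 83.38], [13.8, 139.57], [-78.32, 258.32], [9.67, 109.79], [-169.56, 169.56]. Speed limits (degrees/s): [136.94, 136.94, 180, 180, 180, 180, 180].

### API

Orientations are given as [roll, pitch, yaw] about the fixed x, y, z axes, in that order (R = Rz(yaw) Ry(pitch) Rx(roll)).
In Python, from bench import get_obs, get_image, get_calibration, job_done gives the robot as it stands.
- The arm moves only by the tool send_rows, never from a script. Its argument "plan" is a list of rows, each a list of 6 numbers: the shift along the tool's x, y, z in cm, then the turn, a rotation vector about the tool's x, y, z in degrees. In form: [[tx, ty, tz, wx, wy, wz], ...]. A call has 1 to 10 rows; each row is the pose to reach, as a shift and turn from the pose commanded when the call began, along the tool's axes at that moment; what a row does not reach only later rows make up. A row lasts 1/10 s, in which the tool goes at most 50 mm and 8.59 degrees, less where a joint would pass 70% of its speed; a pose out of reach is approached as far as the arm can. A call with a gripper value outside its range is refused whole. "jaw" is the closure, from 0 (fully open) to 1 (shut), set as the call begins (left out, the last holds). The fingers move at their own pace and stop on an object; "force" is the grip in N (left out, the last holds). Time passes only in rows, so rows that repeat a pose let the fingers close. It gives the time, the measured TCP pose, the force, the opening and the grip force at its end, in the units of the state.
- get_obs(): the state, without advancing time (a new reading comes with each control period).
- get_image(name): name is "side" or "top" or "wrist"; returns (picture, depth): 420x560x3 uint8, blue, green, red; 420x560 float32, mm along the optical axis (not along the pixel's ray), 0 where there is no reading.
- get_calibration(name): a dict with "fx", "fy", "cx", "cy" (pixels), "k1" (the pictures are not rectified: a ray, as slopes to the right and down, at radius r is drawn at 1 + k1 r^2 times it, then the intrinsics apply), "pose" (4x4, takes a point from camera to world coordinates); the wrist camera has in their place "tool_from_camera" (4x4, takes a point from camera to tool coordinates, whose origin is the TCP and whose axes are the flange's). Camera axes: x right, y up, looking along -z (the intrinsics and any distortion apply to the point x, -y, -z); pixel columns grow to the right and rows downward; lengths in mm; the calibration is good to about 2 mm. A picture is of the moment at which its call begins: read the wrist's pose just before it. get_calibration takes no time and is no camera call.
- job_done(): hands the job in; it is judged then, once.
The state is a dict: "time_s": time; "joint_positions": joint angles; "joint_vel": joint speeds; "joint_efforts": joint torques, N m; "tcp_pos": TCP position; "eef_rot": TCP orientation; "force": force on the tool from outside, world axes, zero at the start; "moment": the same for the moment, N m; "width": opening from 0.0 (shut) to 1.0 (fully open); "grasp_force": force on a finger pad.
Only numpy, scipy, OpenCV 4.12 (cv2) and the standard library are available. Lean on these libraries where they do the work, as an engineer would, in place of code of your own. Each camera call takes 0.05 s, during which the arm holds its last target. There are 200 camera calls.

## Working session

There is one attempt and no reset: what is moved stays moved. The work goes in short steps, Python scripts to look and compute and a tool call to move; the robot and the scene stay as the last step left them, time stands still between calls to the robot, and variables do not carry over. Pictures are saved under pics/ and viewed, at most 10 in all, crops included, and the job is handed in when it is done.

Besides the shell and the picture viewer there is one more tool, called by a JSON object that holds its "api" and its "payload", one argument or row to a line. send_rows: Moves the arm, as the interface text tells. Its arguments: {"type":"object","properties":{"plan":{"type":"array"},"jaw":{"type":"number"},"force":{"type":"number"}},"required":["plan"]}

```bash
mkdir -p pics; cat > h.py <<'E'
import numpy as np, cv2
from bench import *
from scipy.spatial.transform import Rotation as R
def T_tool(o=None):
    o=o or get_obs(); T=np.eye(4); T[:3,:3]=R.from_euler('xyz',o['eef_rot'],degrees=True).as_matrix(); T[:3,3]=o['tcp_pos']; return T
def campose(n,c):
    return np.array(c['pose']) if 'pose' in c else T_tool()@np.array(c['tool_from_camera'])
def rays(c,P,px):
    K=np.array([[c['fx'],0,c['cx']],[0,c['fy'],c['cy']],[0,0,1]]);
    u=cv2.undistortPoints(np.array(px,float).reshape(-1,1,2),K,np.array([c['k1'],0,0,0.]))[:,0]
    d=np.c_[u[:,0],-u[:,1],-np.ones(len(u))]
    return P[:3,3],d@P[:3,:3].T
def onplane(c,P,px,z):
    o,d=rays(c,P,px); return o+d*((z-o[2])/d[:,2])[:,None]
E
python3 - <<'E'
from h import *
o=get_obs(); print(o)
for n in('side','top','wrist'):
    c=get_calibration(n);P=campose(n,c);im,d=get_image(n);cv2.imwrite(f'pics/{n}0.png',im);np.savez(f'{n}0.npz',im=im,d=d,P=P);print(n,c['fx'],c['k1'],P.round(2).tolist())
a=[cv2.imread(f'pics/{n}0.png') for n in('side','top')]
E
```

```text
{'time_s': 0.0, 'joint_positions': array([-73.11478646,  27.37697173,   1.27943846,  89.17941241,
        -0.65910436,  63.56010399,  -4.76137366]), 'joint_vel': array([-0.07035672,  0.00857717, -0.0539911 , -0.0143649 ,  0.06299454,
       -0.03375778,  0.1449289 ]), 'joint_efforts': array([ 1.62850196e-03, -5.96453297e+01,  1.60866302e+00, -2.81178224e+01,
        1.24620119e-02,  9.40742641e-03, -2.60567691e-05]), 'tcp_pos': array([264.41130767, 620.53577648, 302.90355251]), 'eef_rot': array([-1.79891123e+02,  7.76575869e-03,  1.56922634e+02]), 'force': array([-0.26108979, -0.12532729, -1.39647951]), 'moment': array([-0.01439662, -0.05653833,  0.02816074]), 'grasp_force': 0.0, 'width': 1.0005262003190967}
side 384.1147970664217 -0.02781980758748585 [[-0.98, 0.13, -0.15, 357.28], [-0.2, -0.54, 0.82, 951.72], [0.02, 0.83, 0.56, 627.83], [0.0, 0.0, 0.0, 1.0]]
top 533.2359878757527 -0.14892287067490204 [[-0.01, 0.99, -0.12, 265.28], [-1.0, -0.01, -0.01, 130.39], [-0.01, 0.12, 0.99, 1787.92], [0.0, 0.0, 0.0, 1.0]]
wrist 312.981735008338 -0.07390659325252413 [[0.39, -0.87, -0.29, 189.63], [0.92, 0.37, 0.13, 653.48], [-0.0, -0.32, 0.95, 373.12], [0.0, 0.0, 0.0, 1.0]]
```

View pics/top0.png

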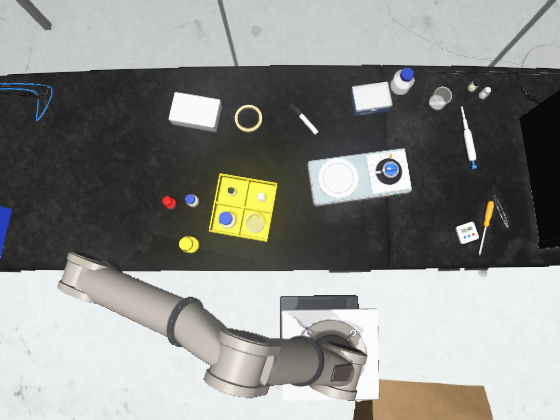

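View pics/side0.png

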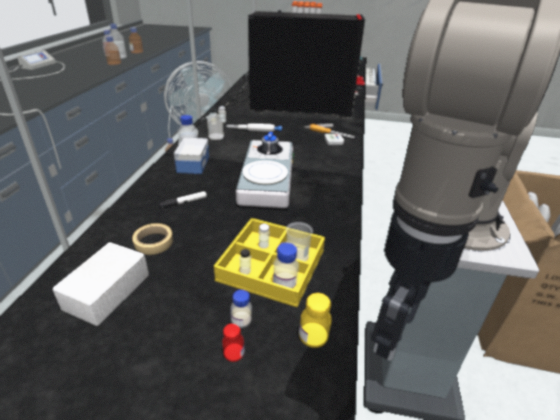

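Candidates with a blue cap in top0: (226,218) in the tray, (192,201) a smaller one outside the tray, and (403,75) a flask on the rear bench. Red (169,202) and yellow (188,244) are ruled out. The choice is the one in the tray, (226,218). I'll check it in a close crop and measure.

```bash
python3 - <<'E'
from h import *
c=get_calibration('top');D=np.load('top0.npz');im,d,P=D['im'],D['d'],D['P']
hsv=cv2.cvtColor(im,cv2.COLOR_BGR2HSV)
m=cv2.inRange(hsv,(100,120,60),(130,255,255))
n,l,s,ce=cv2.connectedComponentsWithStats(m)
for i in range(1,n):
    if s[i,4]>25:print('blue',s[i],ce[i].round(1),'z99',onplane(c,P,[ce[i]],99)[0].round(1),'z122',onplane(c,P,[ce[i]],122)[0].round(1))
y=cv2.inRange(hsv,(22,150,80),(35,255,255));n,l,s,ce=cv2.connectedComponentsWithStats(y)
i=1+np.argmax(s[1:,4]);cn=max(cv2.findContours((l==i).astype(np.uint8),0,2)[0],key=cv2.contourArea)
r=cv2.minAreaRect(cn);print('tray',onplane(c,P,cv2.boxPoints(r),45).round(0).tolist(),onplane(c,P,[r[0]],45).round(1))
# height map
vv,uu=np.mgrid[0:420,0:560];o,ra=rays(c,P,np.c_[uu.ravel(),vv.ravel()])
X=(o+ra*d.reshape(-1,1)).reshape(420,560,3);Z=X[...,2];np.save('X.npy',X)
def reg(b,lo,hi,nm):
    u0,v0,u1,v1=b;s=X[v0:v1,u0:u1].reshape(-1,3);s=s[(s[:,2]>lo)&(s[:,2]<hi)];print(nm,len(s),np.median(s,0).round(1),s.min(0).round(1),s.max(0).round(1),s.mean(0).round(1))
reg((210,205,245,235),85,115,'cap'); reg((310,155,368,205),72,85,'plate'); reg((365,145,415,195),95,135,'ctrl')
reg((300,140,360,215),55,85,'st')
a=cv2.resize(im[140:260,200:430],None,fx=3.4,fy=3.4,interpolation=cv2.INTER_CUBIC)
S=np.load('side0.npz')['im'];b=cv2.resize(S[215:305,200:345],None,fx=2.1,fy=2.1,interpolation=cv2.INTER_CUBIC)
out=np.zeros((a.shape[0]+b.shape[0],a.shape[1],3),np.uint8);out[:a.shape[0]]=a;out[a.shape[0]:,:b.shape[1]]=b;cv2.imwrite('pics/crop1.png',out)
cs=get_calibration('side');D=np.load('side0.npz')
m=cv2.inRange(cv2.cvtColor(S,cv2.COLOR_BGR2HSV),(100,120,40),(130,255,255));n,l,s,ce=cv2.connectedComponentsWithStats(m)
for i in range(1,n):
    if s[i,4]>25 and ce[i][1]>110:print('side blue',s[i],ce[i].round(1),onplane(cs,D['P'],[ce[i]],95)[0].round(1))
E
```

```text
blue [401  68  13  13 139] [406.8  73.9] z99 [ 926.7 -266.7   99. ] z122 [ 917.7 -261.3  122. ]
blue [ 0 83 46  3 92] [22.2 83.8] z99 [ 921.2 1055.9   99. ] z122 [ 912.3 1043.3  122. ]
blue [ 36  85  17  36 131] [ 43.3 104.8] z99 [841.  969.8  99. ] z122 [833.1 958.3 122. ]
blue [ 0 88 38  8 82] [19.1 89.5] z99 [ 900.7 1065.7   99. ] z122 [ 892.1 1053.   122. ]
blue [471 161   6   9  35] [473.5 165.2] z99 [ 613.7 -474.6   99. ] z122 [ 608.9 -466.3  122. ]
blue [385 164  13  11  94] [391.1 168.9] z99 [ 602.1 -199.8   99. ] z122 [ 597.5 -195.3  122. ]
blue [185 194  10  10  74] [189.5 198.5] z99 [511.2 452.3  99. ] z122 [507.9 447.9 122. ]
blue [  0 206  12  51 339] [  3.7 224.3] z99 [ 430.8 1087.4   99. ] z122 [ 428.5 1074.4  122. ]
blue [219 212  13  13 119] [225.1 217.9] z99 [447.2 336.6  99. ] z122 [444.7 333.8 122. ]
tray [[410.0, 400.0, 45.0], [607.0, 367.0, 45.0], [570.0, 168.0, 45.0], [374.0, 204.0, 45.0]] [[489.3 284.3  45. ]]
cap 149 [449.2 335.6 103.3] [427.8 276.9  86.5] [469.4 355.7 114.2] [448.4 334.8 103. ]
plate 1192 [577.6 -28.2  78.1] [ 499. -126.   72.] [648.   58.9  84.9] [577.7 -28.8  78. ]
ctrl 228 [ 595.8 -193.9  108.1] [ 572.1 -222.8   95. ] [ 625.6 -167.7  129.1] [ 597.2 -193.9  109.3]
st 2060 [576.4 -18.4  73.7] [ 494.9 -101.2   55.1] [658.6  68.2  84.9] [576.2 -19.   72.6]
side blue [181 115  11   9  88] [186.  119.2] [ 939.5 -312.9   95. ]
side blue [264 132  13   9  86] [269.7 136.4] [ 606.  -237.3   95. ]
side blue [176 162  27  11 238] [188.7 167. ] [787.8  34.   95. ]
side blue [278 244  18  18 284] [286.4 252.4] [445.4 339.8  95. ]
side blue [232 290  18  17 230] [240.6 297.5] [505.2 482.6  95. ]
```

View pics/crop1.png

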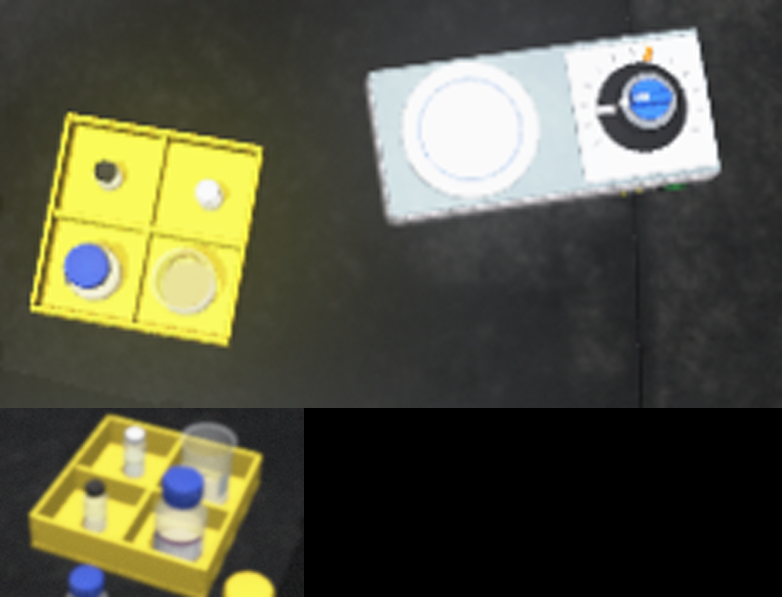

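The crop shows the chosen bottle: blue cap at crop (88,265), clear body, in the tray's near-left compartment. The white ring line points image-left at (605,109) and the orange mark is at (648,53). Next I move above the bottle, with the fingers closing along the tray's x so they stay clear of the beaker.

{"api": "send_rows", "payload": {
  "plan": [
    [-28,-19,0.5,0,0,76],
    [-28,-19,0.5,0,0,76],
    [-28,-19,0.5,0,0,76],
    [-28,-19,0.5,0,0,76],
    [-28,-19,0.5,0,0,76],
    [-28,-19,0.5,0,0,76],
    [-28,-19,0.5,0,0,76],
    [-28,-19,0.5,0,0,76],
    [-28,-19,0.5,0,0,76],
    [-28,-19,0.5,0,0,76]
  ],
  "jaw": 0
}}

```text
time_s: 1.15
tcp_pos: [447.7, 336.1, 298.7]
eef_rot: [-180.0, 0.0, 80.8]
force: [-0.9, 0.4, 0.2]
width: 1.001
grasp_force: 0.0
```

```bash
cat >> h.py <<'E'
def to(tgt,yaw=None):
    """shift in cm along tool axes and wz to reach TCP world target"""
    o=get_obs();T=T_tool(o);s=T[:3,:3].T@(np.array(tgt)-T[:3,3])/10
    w=None if yaw is None else (o['eef_rot'][2]-yaw+180)%360-180
    print('t',o['time_s'],'pos',o['tcp_pos'].round(1),o['eef_rot'].round(2),'q',o['joint_positions'].round(1));print('shift cm',s.round(2),'wz',w)
def blobs(m,amin=40):
    n,l,s,ce=cv2.connectedComponentsWithStats(m);return [(s[i].tolist(),ce[i]) for i in range(1,n) if s[i,4]>amin]
E
python3 - <<'E'
from h import *
c=get_calibration('wrist');P=campose('wrist',c);im,d=get_image('wrist');cv2.imwrite('pics/w1.png',im)
m=cv2.inRange(cv2.cvtColor(im,cv2.COLOR_BGR2HSV),(100,120,40),(130,255,255))
for b in blobs(m,200):
    cn=onplane(c,P,[b[1]],104)[0]; print(b,cn.round(1),d[int(b[1][1]),int(b[1][0])])
    o,r=rays(c,P,[b[1]]);print('depthpt',(o+r*d[int(b[1][1]),int(b[1][0])]).round(1))
to([447,336,150],80.5)
E
```

```text
([316, 24, 36, 39, 1078], array([333.64842301,  43.48794063])) [508.6 453.6 104. ] 0.0
depthpt [[460.8 417.4 368.8]]
([258, 173, 43, 40, 802], array([276.2605985, 186.8915212])) [445.8 346.8 104. ] 274.08524
depthpt [[445.8 346.7 103.9]]
t 1.2 pos [447.5 336.5 298.7] [-1.7999e+02  2.0000e-02  8.1090e+01] q [-60.9  17.4  21.7 106.6  -7.5  57.4 -45. ]
shift cm [-0.05 -0.04 14.87] wz 0.5904369226309427
```

View pics/w1.png

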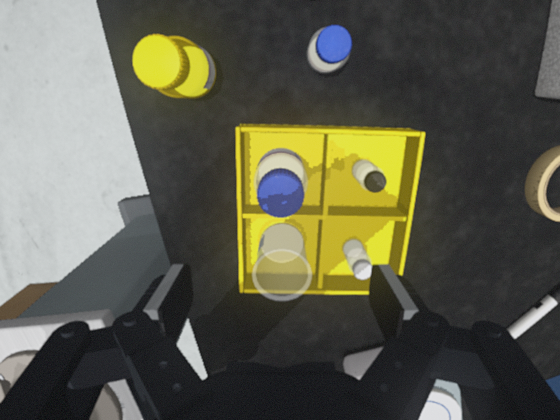

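The wrist view shows the tray with the blue cap at about (281,193) and the beaker at (281,272). The fingers straddle along the image's x. The cap mask is partial because of shading, so I use depth instead.

```bash
cat >> h.py <<'E'
def cloud(n='wrist'):
    c=get_calibration(n);P=campose(n,c);im,d=get_image(n)
    vv,uu=np.mgrid[0:420,0:560];o,ra=rays(c,P,np.c_[uu.ravel(),vv.ravel()])
    X=(o+ra*d.reshape(-1,1));X[d.ravel()==0]=np.nan;return c,P,im,X.reshape(420,560,3)
E
python3 - <<'E'
from h import *
c,P,im,X=cloud()
s=X[150:225,240:320].reshape(-1,3);s=s[(s[:,2]>100)&(s[:,2]<112)]
print(len(s),np.percentile(s,[2,50,98],axis=0).round(1),s.mean(0).round(1))
print(cv2.minEnclosingCircle(s[:,:2].astype(np.float32)))
E
```

```text
1679 [[429.1 319.5 100.6]
 [447.9 338.9 103.2]
 [466.6 357.1 104.7]] [447.8 338.8 103.1]
((447.6846618652344, 337.9546203613281), 21.4278564453125)
```

{"api": "send_rows", "payload": {
  "plan": [
    [0.2,0,4,0,0,0],
    [0.2,0,8,0,0,0],
    [0.2,0,11,0,0,0],
    [0.2,0,13,0,0,0],
    [0.2,0,14,0,0,0],
    [0.2,0,14.8,0,0,0],
    [0.2,0,14.8,0,0,0]
  ]
}}

```text
time_s: 1.95
tcp_pos: [447.9, 338.5, 150.6]
eef_rot: [-180.0, 0.0, 81.0]
force: [0.1, 0.1, 0.4]
width: 1.0
grasp_force: 0.0
```

{"api": "send_rows", "payload": {
  "plan": [
    [0,0,0,0,0,0],
    [0,0,0,0,0,0],
    [0,0,0,0,0,0],
    [0,0,0,0,0,0],
    [0,0,0,0,0,0],
    [0,0,0,0,0,0],
    [0,0,0,0,0,0],
    [0,0,0,0,0,0]
  ],
  "jaw": 1,
  "force": 35
}}

```text
time_s: 2.75
tcp_pos: [448.5, 338.7, 152.0]
eef_rot: [180.0, -0.1, 80.9]
force: [-2.9, -0.4, 5.5]
width: 0.481
grasp_force: 35.0
```

{"api": "send_rows", "payload": {
  "plan": [
    [0,0,-1,0,0,0],
    [0,0,-2.5,0,0,0],
    [0,0,-5,0,0,0],
    [0,0,-8,0,0,0],
    [0,0,-12,0,0,0],
    [0,0,-15,0,0,0],
    [0,0,-15,0,0,0]
  ]
}}

```text
time_s: 3.45
tcp_pos: [450.0, 339.4, 306.6]
eef_rot: [179.7, -0.4, 80.9]
force: [1.0, 1.1, -1.6]
width: 0.485
grasp_force: 35.8
```

```bash
python3 - <<'E'
from h import *
c=get_calibration('top');D=np.load('top0.npz');P=D['P'];X=np.load('X.npy')
u=lambda a,b:(a/3.4+200-.35,b/3.4+140-.35)
print('plate',onplane(c,P,[u(470,130)],77),'skirt',onplane(c,P,[u(643,108)],69),'knob',onplane(c,P,[(391.1,168.9)],118))
Z=X[...,2];m=((Z>73.5)&(Z<90)).astype(np.uint8);m[:,:305]=0;m[:,370:]=0;m[:150]=0;m[210:]=0
b=max(blobs(m),key=lambda b:b[0][4]);print(b,onplane(c,P,[b[1]],77))
to([577,-100,300],81)
E
```

```text
plate [[577.77813294 -28.11481355  77.        ]] skirt [[ 599.77284267 -197.43776899   69.        ]] knob [[ 598.39411725 -195.92800405  118.        ]]
([318, 158, 41, 40, 1098], array([337.86065574, 177.56739526])) [[578.831667   -28.05687114  77.        ]]
t 3.45 pos [450.  339.4 306.6] [179.7   -0.45  80.89] q [-61.3  17.   22.1 106.   -7.6  57.9 -45.2]
shift cm [-41.38  19.5    0.44] wz -0.11493018371987773
```

{"api": "send_rows", "payload": {
  "plan": [
    [-2,1,0,0,0,0],
    [-5,2.4,0,0,0,0],
    [-9,4.2,0,0,0,0],
    [-13,6.1,0,0,0,0],
    [-17,8,0,0,0,0],
    [-21,9.9,0,0,0,0],
    [-25,11.8,0,0,0,0],
    [-29,13.7,0,0,0,0],
    [-33,15.5,0,0,0,0],
    [-36.5,17.2,0,0,0,0]
  ]
}}

```text
time_s: 4.45
tcp_pos: [559.8, -51.6, 300.8]
eef_rot: [-180.0, 0.0, 80.9]
force: [-0.2, -0.0, -1.2]
width: 0.484
grasp_force: 35.8
```

{"api": "send_rows", "payload": {
  "plan": [
    [-2.5,1.2,0,0,0,0],
    [-4,1.9,0,0,0,0],
    [-4.9,2.3,0,0,0,0],
    [-4.9,2.3,0,0,0,0],
    [-4.9,2.3,0,0,0,0],
    [-4.9,2.3,0,0,0,0]
  ]
}}

```text
time_s: 5.05
tcp_pos: [575.1, -99.6, 300.7]
eef_rot: [-180.0, -0.0, 81.0]
force: [-0.6, 0.6, -1.1]
width: 0.483
grasp_force: 35.8
```

```bash
python3 - <<'E'
from h import *
to([578.5,-28,230],81)
c,P,im,X=cloud();cv2.imwrite('pics/w2.png',im);np.savez('w2.npz',im=im,X=X,P=P)
Z=X[...,2];m=((Z>73.5)&(Z<83)&(X[...,1]>-110)).astype(np.uint8)
for b in blobs(m,400):print(b,onplane(c,P,[b[1]],77))
E
```

```text
t 5.05 pos [575.1 -99.6 300.7] [-1.7996e+02 -4.0000e-02  8.1040e+01] q [-21.6  21.   32.7 103.9 -13.1  59.    7.2]
shift cm [ 7.12 -0.77  7.08] wz 0.03665491650167496
([200, 35, 144, 148, 16601], array([271.52798024, 108.58418168])) [[579.0121625  -23.39787342  77.        ]]
```

View pics/w2.png

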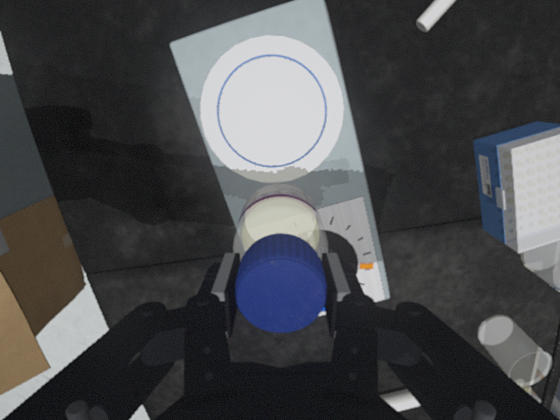

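The plate is in clear view with its blue circle centred near (272,111), and the bottle hangs upright in the grip. I refine the plate centre across the cameras.

```bash
python3 - <<'E'
from h import *
def fit(p):
    A=np.c_[2*p[:,:2],np.ones(len(p))];s=np.linalg.lstsq(A,(p[:,:2]**2).sum(1),rcond=None)[0];return s[:2].round(1),np.sqrt(s[2]+s[0]**2+s[1]**2).round(1)
D=np.load('w2.npz');c=get_calibration('wrist');im=D['im'];X=D['X'];P=D['P']
h=cv2.cvtColor(im,cv2.COLOR_BGR2HSV);m=cv2.inRange(h,(100,50,40),(130,255,255));m[:40]=0;m[170:]=0;m[:,:205]=0;m[:,340:]=0
v,u=np.nonzero(m);p=onplane(c,P,np.c_[u,v],77);r0=fit(p);k=abs(np.hypot(*(p[:,:2]-r0[0]).T)-49)<4;print('wrist circle',fit(p[k]),k.sum(),len(k))
# bottle cap in hand
Z=X[...,2];q=X[225:340,225:340].reshape(-1,3);q=q[q[:,2]>np.nanmax(q[:,2])-6];print('cap',np.percentile(q,[2,50,98],axis=0).round(1))
for n in('side','top'):
    D=np.load(n+'0.npz');c=get_calibration(n);d=D['d'];P=D['P'];vv,uu=np.mgrid[0:420,0:560];o,ra=rays(c,P,np.c_[uu.ravel(),vv.ravel()])
    X=(o+ra*d.reshape(-1,1)).reshape(420,560,3)
    g=(abs(X[...,0]-578)<80)&(abs(X[...,1]+28)<80);print(n,'z levels',np.percentile(X[g][:,2],[10,30,50,70,90]).round(1))
    m=(g&(X[...,2]>72.5)&(X[...,2]<85)).astype(np.uint8);m=cv2.morphologyEx(m,cv2.MORPH_OPEN,np.ones((3,3)));cn=max(cv2.findContours(m,0,2)[0],key=cv2.contourArea)[:,0]
    p=onplane(c,P,cn,77);print(fit(p))
E
```

```text
wrist circle (array([578.3, -27.1]), np.float64(49.1)) 527 527
cap [[561.5 -85.3 293.7]
 [594.1 -84.4 297.2]
 [595.2 -78.5 299.3]]
side z levels [23.9 66.4 75.3 78.4 79.6]
(array([573.9, -26.2]), np.float64(64.3))
top z levels [57.5 66.9 73.2 77.9 82. ]
(array([580.9, -27. ]), np.float64(49.6))
```

```bash
python3 - <<'E'
from h import *
D=np.load('w2.npz');c=get_calibration('wrist');im=D['im'];X=D['X'];P=D['P']
print('capz',np.nanmedian(X[275:310,260:300,2]), 'n',np.isfinite(X[275:310,260:300,2]).sum())
q=X[225:340,230:335].reshape(-1,3);z=np.nanmedian(X[275:310,260:300,2]);q=q[abs(q[:,2]-z)<3];print(len(q),q.mean(0),cv2.minEnclosingCircle(q[:,:2].astype(np.float32)))
to([578.5,-27.5,240],81)
E
```

```text
capz 252.0203735174565 n 1394
5985 [575.37576088 -98.35265267 251.80700346] ((575.95947265625, -97.34066772460938), 24.84864616394043)
t 5.1 pos [575.1 -99.7 300.8] [-1.7997e+02 -4.0000e-02  8.1040e+01] q [-21.6  21.   32.7 103.9 -13.1  59.    7.2]
shift cm [ 7.18 -0.79  6.08] wz 0.037354012548064475
```

{"api": "send_rows", "payload": {
  "plan": [
    [2,-0.2,0,0,0,0],
    [4.5,-0.5,0,0,0,0],
    [6.5,-0.75,1,0,0,0],
    [7.05,-0.8,2.5,0,0,0],
    [7.05,-0.8,4.5,0,0,0],
    [7.05,-0.8,6,0,0,0],
    [7.05,-0.8,6.8,0,0,0],
    [7.05,-0.8,7.2,0,0,0],
    [7.05,-0.8,7.2,0,0,0],
    [7.05,-0.8,7.2,0,0,0]
  ]
}}

```text
time_s: 6.1
tcp_pos: [578.9, -30.7, 229.5]
eef_rot: [179.9, -0.0, 80.9]
force: [-0.5, 0.1, -2.0]
width: 0.482
grasp_force: 35.7
```

{"api": "send_rows", "payload": {
  "plan": [
    [0,0,0.1,0,0,0],
    [0,0,0.2,0,0,0],
    [0,0,0.3,0,0,0],
    [0,0,0.35,0,0,0],
    [0,0,0.35,0,0,0]
  ]
}}

```text
time_s: 6.6
tcp_pos: [578.4, -30.3, 225.4]
eef_rot: [-180.0, -0.0, 80.9]
force: [0.3, -0.1, -2.4]
width: 0.479
grasp_force: 35.7
```

{"api": "send_rows", "payload": {
  "plan": [
    [0.15,0,0.05,0,0,0],
    [0.15,0,0.1,0,0,0],
    [0.15,0,0.15,0,0,0],
    [0.15,0,0.15,0,0,0]
  ]
}}

```text
time_s: 7.0
tcp_pos: [578.8, -28.7, 224.0]
eef_rot: [180.0, -0.0, 80.9]
force: [-1.1, 0.9, 0.3]
width: 0.478
grasp_force: 35.9
```

{"api": "send_rows", "payload": {
  "plan": [
    [0,0,0,0,0,0],
    [0,0,0,0,0,0],
    [0,0,0,0,0,0],
    [0,0,0,0,0,0],
    [0,0,0,0,0,0],
    [0,0,0,0,0,0]
  ],
  "jaw": 0
}}

```text
time_s: 7.6
tcp_pos: [578.7, -28.8, 223.9]
eef_rot: [180.0, -0.0, 80.9]
force: [0.4, 0.3, 0.9]
width: 0.997
grasp_force: 0.0
```

{"api": "send_rows", "payload": {
  "plan": [
    [0,0,-1,0,0,0],
    [0,0,-3,0,0,0],
    [0,0,-6,0,0,0],
    [0,0,-9,0,0,0],
    [0,0,-9,0,0,0]
  ]
}}

```text
time_s: 8.1
tcp_pos: [580.8, -29.5, 318.8]
eef_rot: [179.6, -0.1, 80.9]
force: [1.0, 0.0, -0.1]
width: 0.997
grasp_force: 0.0
```

```bash
python3 - <<'E'
from h import *
to([598.5,-230,300],81)
E
```

```text
t 8.1 pos [580.8 -29.5 318.8] [ 1.7956e+02 -1.2000e-01  8.0890e+01] q [-28.6  19.3  32.3 103.3 -11.8  60.3  -1.1]
shift cm [-19.52   4.91   1.87] wz -0.11231582536930773
```

{"api": "send_rows", "payload": {
  "plan": [
    [-4,1.1,0,0,0,0],
    [-8.5,2.3,0.5,0,0,0],
    [-13,3.5,1,0,0,0],
    [-16.2,4.4,1,0,0,0],
    [-16.2,4.4,1,0,0,0],
    [-16.2,4.4,1,0,0,0],
    [-16.2,4.4,1,0,0,0]
  ]
}}

```text
time_s: 8.8
tcp_pos: [596.8, -194.1, 303.7]
eef_rot: [-180.0, -0.1, 81.0]
force: [-0.6, 0.3, -0.5]
width: 1.008
grasp_force: 0.0
```

```bash
python3 - <<'E'
from h import *
to([598.5,-196.5,144],81)
c,P,im,X=cloud();cv2.imwrite('pics/w3.png',im);np.savez('w3.npz',im=im,X=X,P=P)
h=cv2.cvtColor(im,cv2.COLOR_BGR2HSV)
m=cv2.inRange(h,(8,120,120),(20,255,255))
for b in blobs(m,15):print('orange',b,onplane(c,P,[b[1]],67))
m=cv2.inRange(h,(100,110,60),(130,255,255))
for b in blobs(m,100):
    x,y,w,hh,_=b[0];q=X[y:y+hh,x:x+w].reshape(-1,3);q=q[(q[:,2]>90)&(q[:,2]<130)]
    print('blue',b,onplane(c,P,[b[1]],105),np.percentile(q,[2,50,98],axis=0).round(1).tolist() if len(q) else '')
cv2.imwrite('pics/w3c.png',cv2.resize(im[110:290,190:390],None,fx=3.3,fy=3.3,interpolation=cv2.INTER_CUBIC))
E
```

```text
t 8.8 pos [ 596.8 -194.1  303.7] [-1.7997e+02 -6.0000e-02  8.1020e+01] q [-12.1  25.5  33.4  97.7 -15.7  61.6  17.4]
shift cm [-0.23  0.21 15.97] wz 0.02471149355989155
orange ([331, 184, 14, 6, 81], array([337.58024691, 186.4691358 ])) [[ 654.18587844 -203.61018475   67.        ]]
blue ([454, 53, 36, 115, 1746], array([473.00114548, 112.90034364])) [[ 771.08900216 -145.46733897  105.        ]] 
blue ([264, 178, 43, 45, 1353], array([285.23503326, 199.39393939])) [[ 600.77312893 -197.00995815  105.        ]] [[581.9, -217.7, 101.7], [601.0, -194.3, 109.2], [619.5, -177.0, 123.1]]
```

View pics/w3.png

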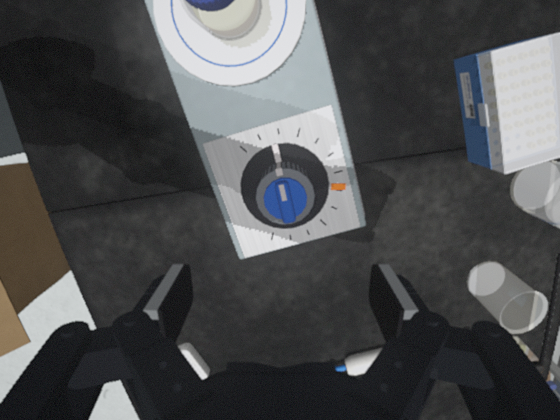

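View pics/w3c.png

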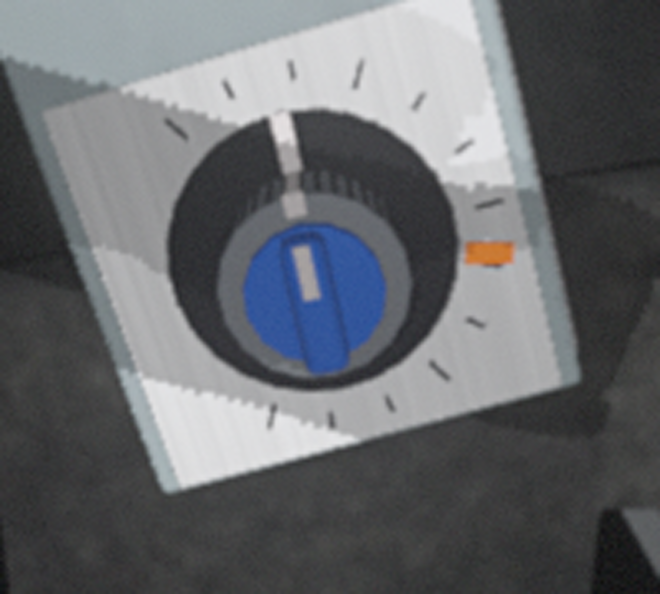

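The crop shows the skirt circle centred at about (313,249), the ring's white line end at (282,112) and the orange mark's inner end at (465,252), so the ring needs about 90° clockwise. I compute the exact values.

```bash
cat > ang.py <<'E'
from h import *
def ring(im,c,P,ctr,C0,show=True):
    # ctr: px of skirt centre ; fit circle to skirt/panel edge found along rays of pixels in the rectified top view at z=69
    S=4;N=480;g=(np.arange(N)-N/2)/S
    gx,gy=np.meshgrid(g,g);pts=np.c_[C0[0]+gx.ravel(),C0[1]+gy.ravel(),np.full(N*N,69.)]
    q=(pts-P[:3,3])@P[:3,:3];n=np.c_[q[:,0]/-q[:,2],-q[:,1]/-q[:,2]];r2=(n**2).sum(1);n=n*(1+c['k1']*r2)[:,None]
    u=(n[:,0]*c['fx']+c['cx']).reshape(N,N).astype(np.float32);v=(n[:,1]*c['fy']+c['cy']).reshape(N,N).astype(np.float32)
    return cv2.remap(im,u,v,cv2.INTER_LINEAR),S,N
E
python3 - <<'E'
from ang import *
D=np.load('w3.npz');c=get_calibration('wrist');im=D['im'];P=D['P'];X=D['X']
f=lambda a,b:(190+a/3.3-.35,110+b/3.3-.35)
p=lambda a,b,z:onplane(c,P,[f(a,b)],z)[0]
C=p(313,249,69);print('skirt ctr px',C, 'ring top',p(314,285,102),'extents',p(168,249,69),p(458,249,69),p(313,108,69),p(313,390,69))
L=p(282,112,69);M=p(465,252,67);Mc=p(489,253,67)
an=lambda Q:np.degrees(np.arctan2(*(Q-C)[1::-1]));print('line',an(L),np.hypot(*(L-C)[:2]),'mark',an(M),an(Mc),np.hypot(*(M-C)[:2]))
kp=p(301,247,122);print('knob pointer angle',np.degrees(np.arctan2(*(kp-p(315,308,122))[1::-1])))
g=cv2.cvtColor(im,cv2.COLOR_BGR2GRAY)
v,u=np.mgrid[100:300,200:380];q=onplane(c,P,np.c_[u.ravel(),v.ravel()],69);
m=(g[100:300,200:380]<75).astype(np.uint8);rr=np.hypot(q[:,0]-C[0],q[:,1]-C[1]).reshape(m.shape);m[rr>50]=0;m[rr<30]=1
m=cv2.morphologyEx(m,cv2.MORPH_CLOSE,np.ones((9,9)));cn=max(cv2.findContours(m,0,1)[0],key=cv2.contourArea)[:,0]+[200,100]
w=onplane(c,P,cn,69);w=w[abs(np.hypot(*(w-C)[:,:2].T)-45)<3];A=np.c_[2*w[:,:2],np.ones(len(w))];s=np.linalg.lstsq(A,(w[:,:2]**2).sum(1),rcond=None)[0];print('fit',s[:2],np.sqrt(s[2]+s[0]**2+s[1]**2),len(w))
E
```

```text
skirt ctr px [ 601.14385775 -193.26085762   69.        ] ring top [ 600.77386309 -194.70951635  102.        ] extents [ 557.44054535 -186.3047314    69.        ] [ 644.89512414 -200.16492194   69.        ] [ 607.65924385 -151.107959     69.        ] [ 594.06010432 -239.16904912   69.        ]
line 93.55074123135219 42.50603480723434 mark -10.780159649384082 -10.861787775566135 46.84002186477306
knob pointer angle 93.55255064047219
fit [ 600.61937553 -195.17833918] 43.461359144887204 173
```

{"api": "send_rows", "payload": {
  "plan": [
    [0,0.2,3,0,0,0],
    [-0.05,0.4,7,0,0,0],
    [-0.05,0.4,10.5,0,0,0],
    [-0.05,0.4,13,0,0,0],
    [-0.05,0.4,14.5,0,0,0],
    [-0.05,0.4,15.4,0,0,0],
    [-0.05,0.4,15.7,0,0,0],
    [-0.05,0.4,15.7,0,0,0]
  ]
}}

```text
time_s: 9.65
tcp_pos: [601.0, -196.8, 147.6]
eef_rot: [179.9, -0.0, 80.9]
force: [0.8, 0.3, -0.2]
width: 0.997
grasp_force: 0.0
```

{"api": "send_rows", "payload": {
  "plan": [
    [0,0,0,0,0,0],
    [0,0,0,0,0,0],
    [0,0,0,0,0,0],
    [0,0,0,0,0,0],
    [0,0,0,0,0,0],
    [0,0,0,0,0,0]
  ],
  "jaw": 1,
  "force": 25
}}

```text
time_s: 10.25
tcp_pos: [600.4, -197.0, 148.1]
eef_rot: [180.0, -0.0, 80.9]
force: [-2.2, 0.9, 6.7]
width: 0.615
grasp_force: 26.0
```

{"api": "send_rows", "payload": {
  "plan": [
    [0.1,0,-0.1,0,0,2],
    [0.15,0,-0.1,0,0,7],
    [0.15,0,-0.1,0,0,14],
    [0.15,0,-0.1,0,0,21],
    [0.15,0,-0.1,0,0,28],
    [0.15,0,-0.1,0,0,35],
    [0.15,0,-0.1,0,0,42],
    [0.15,0,-0.1,0,0,48],
    [0.15,0,-0.1,0,0,52],
    [0.15,0,-0.1,0,0,52]
  ]
}}

```text
time_s: 11.25
tcp_pos: [600.2, -196.6, 148.2]
eef_rot: [179.9, 0.1, 28.8]
force: [-1.8, -4.7, -0.5]
width: 0.621
grasp_force: 29.3
```

```bash
python3 - <<'E'
from h import *
o=get_obs();print(o['moment'],o['force'])
to([600.7,-195.2,147],81)
im,d=get_image('top');cv2.imwrite('pics/t2.png',im)
E
```

```text
[-0.79143869  0.39846021 -0.02490231] [-1.75075943 -4.65595992 -0.47144424]
t 11.25 pos [ 600.2 -196.6  148.2] [1.7992e+02 7.0000e-02 2.8830e+01] q [-16.4  40.3  41.4 104.3 -34.6  48.8 -19.2]
shift cm [ 0.11 -0.09  0.11] wz -52.170558313106824
```

{"api": "send_rows", "payload": {
  "plan": [
    [0,0,0,0,0,3],
    [0,0,0,0,0,9],
    [0,0,0,0,0,16],
    [0,0,0,0,0,23],
    [0,0,0,0,0,30],
    [0,0,0,0,0,37],
    [0,0,0,0,0,43],
    [0,0,0,0,0,47],
    [0,0,0,0,0,49],
    [0,0,0,0,0,49]
  ]
}}

```text
time_s: 12.3
tcp_pos: [600.1, -196.4, 148.2]
eef_rot: [179.9, 0.0, -20.1]
force: [-2.9, -3.6, 0.5]
width: 0.618
grasp_force: 29.5
```

{"api": "send_rows", "payload": {
  "plan": [
    [0,0,0,0,0,0],
    [0,0,0,0,0,0],
    [0,0,0,0,0,0],
    [0,0,0,0,0,0],
    [0,0,0,0,0,0],
    [0,0,0,0,0,0]
  ],
  "jaw": 0
}}

```text
time_s: 12.9
tcp_pos: [600.8, -195.2, 147.9]
eef_rot: [-180.0, -0.0, -20.1]
force: [-0.1, 0.1, 0.5]
width: 1.001
grasp_force: 0.0
```

{"api": "send_rows", "payload": {
  "plan": [
    [0,0,-1.5,0,0,0],
    [0,0,-5,0,0,0],
    [0,0,-9,0,0,0],
    [0,0,-13,0,0,0],
    [0,0,-15.5,0,0,0],
    [0,0,-15.5,0,0,0],
    [0,0,-15.5,0,0,0],
    [0,0,-15.5,0,0,0]
  ]
}}

```text
time_s: 13.7
tcp_pos: [600.2, -194.9, 302.1]
eef_rot: [-180.0, 0.1, -20.1]
force: [0.6, 0.4, -0.2]
width: 1.001
grasp_force: 0.0
```

```bash
python3 - <<'E'
from ang import *
to([600.7,-195.2,147])
c,P,im,X=cloud();np.savez('w4.npz',im=im,X=X,P=P)
r,S,N=ring(im,c,P,None,(600.7,-195.2));cv2.imwrite('pics/r4.png',r)
D=np.load('w3.npz');r3,_,_=ring(D['im'],c,D['P'],None,(600.7,-195.2))
cv2.imwrite('pics/rr.png',cv2.resize(np.hstack([r3,r]),None,fx=.83,fy=.83))
E
```

```text
t 13.7 pos [ 600.2 -194.9  302.1] [-1.7999e+02  9.0000e-02 -2.0070e+01] q [-29.1  36.9  63.2  98.3 -35.4  67.6 -66.2]
shift cm [ 0.08  0.02 15.51] wz None
```

View pics/rr.png

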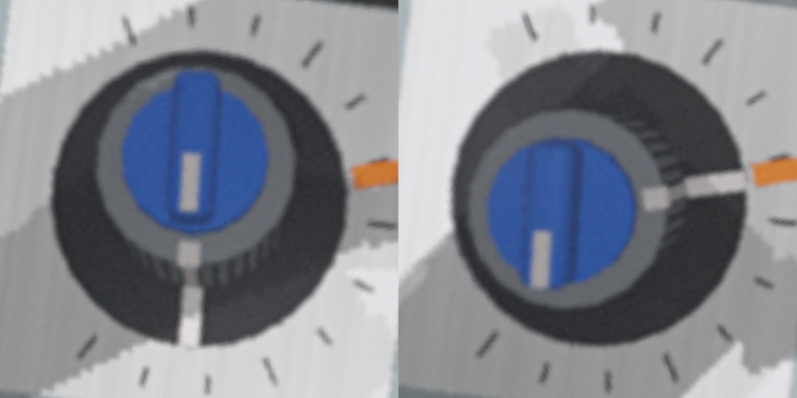

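The rectified views (before left, after right) show the ring line now at (744,181) against the mark at (752,175), about 1–2° short. The blue knob is unchanged. I measure the gap precisely.

```bash
python3 - <<'E'
from ang import *
c=get_calibration('wrist')
for f in('w3','w4'):
    D=np.load(f+'.npz');r,S,N=ring(D['im'],c,D['P'],None,(600.7,-195.2))
    h=cv2.cvtColor(r,cv2.COLOR_BGR2HSV);g=h[...,2].astype(int)
    y,x=np.mgrid[0:N,0:N];x=(x-N/2)/S;y=(y-N/2)/S
    # skirt outline: radial dark->bright edge
    th=np.radians(np.arange(0,360,2));rr=np.arange(38,52,.25)
    E=[]
    for t in th:
        if abs(np.degrees(np.arctan2(np.sin(t+.14),np.cos(t+.14))))<14: continue
        p=cv2.remap(g.astype(np.float32),((rr*np.cos(t))*S+N/2).astype(np.float32)[None],((rr*np.sin(t))*S+N/2).astype(np.float32)[None],1)[0]
        gr=p[4:]-p[:-4];k=gr.argmax()
        if gr[k]>40:E.append([(rr[k]+.5)*np.cos(t),(rr[k]+.5)*np.sin(t)])
    E=np.array(E)
    for _ in range(4):
        s=np.linalg.lstsq(np.c_[2*E,np.ones(len(E))],(E**2).sum(1),rcond=None)[0];R0=np.sqrt(s[2]+s[0]**2+s[1]**2);e=abs(np.hypot(*(E-s[:2]).T)-R0);E=E[e<max(.5,2*np.median(e))]
    cx,cy=s[:2];R_=np.hypot(x-cx,y-cy)
    m=(g>95)&(h[...,1]<60)&(R_>35)&(R_<43.5);m=cv2.morphologyEx(m.astype(np.uint8),2,np.ones((5,5)))
    print(f,'centre',cx,cy,'R',R0,len(E))
    for b in blobs(m,100):
        px=(b[1]-N/2)/S-[cx,cy];print(' line',b[0],np.degrees(np.arctan2(px[1],px[0])))
    m=cv2.inRange(h,(8,120,100),(20,255,255))
    for b in blobs(m,100):
        px=(b[1]-N/2)/S-[cx,cy];print(' mark',b[0],np.degrees(np.arctan2(px[1],px[0])),np.hypot(*px))
E
```

```text
w3 centre -0.048469980107222116 -0.17317532070785546 R 44.45529818515522 157
 line [135, 84, 78, 59, 1243] -115.68024610965661
 line [266, 90, 53, 31, 609] -70.18096515080637
 line [213, 379, 32, 35, 1030] 93.99163244746406
 mark [426, 194, 54, 32, 1380] -8.025767641352891 53.82951405682606
w4 centre 0.2617616277619197 -0.23736665313301586 R 44.42653259216846 161
 line [86, 183, 79, 178, 2666] 163.3368974796726
 line [379, 205, 36, 30, 943] -7.157099990697219
 mark [428, 191, 52, 32, 1297] -8.763186984909051 53.959695825349186
```

The ring is about 1.5° short, so I regrip and trim.

{"api": "send_rows", "payload": {
  "plan": [
    [0.05,0,3,0,0,0],
    [0.05,0,7,0,0,0],
    [0.05,0,10.5,0,0,0],
    [0.05,0,13,0,0,0],
    [0.05,0,14.5,0,0,0],
    [0.05,0,15.2,0,0,0],
    [0.05,0,15.4,0,0,0],
    [0.05,0,15.4,0,0,0],
    [0.05,0,15.4,0,0,0]
  ]
}}

```text
time_s: 14.65
tcp_pos: [601.7, -195.9, 150.1]
eef_rot: [-180.0, -0.1, -20.1]
force: [-0.5, 0.4, -0.3]
width: 1.001
grasp_force: 0.0
```

{"api": "send_rows", "payload": {
  "plan": [
    [0,0,0,0,0,0],
    [0,0,0,0,0,0],
    [0,0,0,0,0,0],
    [0,0,0,0,0,0],
    [0,0,0,0,0,0],
    [0,0,0,0,0,0]
  ],
  "jaw": 1
}}

```text
time_s: 15.25
tcp_pos: [601.1, -196.7, 149.9]
eef_rot: [179.9, -0.1, -20.1]
force: [-2.5, -0.8, 6.2]
width: 0.617
grasp_force: 26.9
```

{"api": "send_rows", "payload": {
  "plan": [
    [0,0,0,0,0,0.5],
    [0,0,0,0,0,1],
    [0,0,0,0,0,1.5],
    [0,0,0,0,0,1.5],
    [0,0,0,0,0,1.5],
    [0,0,0,0,0,1.5]
  ]
}}

```text
time_s: 15.85
tcp_pos: [601.0, -196.8, 149.9]
eef_rot: [179.9, -0.1, -21.6]
force: [-2.1, -1.8, 7.0]
width: 0.619
grasp_force: 26.9
```

{"api": "send_rows", "payload": {
  "plan": [
    [0,0,0,0,0,0],
    [0,0,0,0,0,0],
    [0,0,0,0,0,0],
    [0,0,0,0,0,0],
    [0,0,0,0,0,0],
    [0,0,0,0,0,0]
  ],
  "jaw": 0
}}

```text
time_s: 16.45
tcp_pos: [601.2, -195.4, 148.8]
eef_rot: [-180.0, 0.0, -21.6]
force: [-0.3, 0.1, -0.6]
width: 0.998
grasp_force: 0.0
```

{"api": "send_rows", "payload": {
  "plan": [
    [0,0,-1.5,0,0,0],
    [0,0,-5,0,0,0],
    [0,0,-9,0,0,0],
    [0,0,-13,0,0,0],
    [0,0,-15.5,0,0,0],
    [0,0,-15.5,0,0,0],
    [0,0,-15.5,0,0,0],
    [0,0,-15.5,0,0,0]
  ]
}}

```text
time_s: 17.25
tcp_pos: [600.7, -195.1, 303.1]
eef_rot: [-180.0, 0.1, -21.6]
force: [-0.3, 0.9, -1.0]
width: 1.001
grasp_force: 0.0
```

```bash
python3 - <<'E'
from ang import *
to([600.7,-195.2,147])
c,P,im,X=cloud();r,S,N=ring(im,c,P,None,(600.7,-195.2));h=cv2.cvtColor(r,cv2.COLOR_BGR2HSV);g=h[...,2]
y,x=np.mgrid[0:N,0:N];R_=np.hypot((x-N/2)/S-.26,(y-N/2)/S+.24)
m=((g>95)&(h[...,1]<60)&(R_>35)&(R_<43.5)).astype(np.uint8);m=cv2.morphologyEx(m,2,np.ones((5,5)))
for k,mm in(('line',m),('mark',cv2.inRange(h,(8,120,100),(20,255,255)))):
    for b in blobs(mm,100):
        px=(b[1]-N/2)/S-[.26,-.24];print(k,b[0],np.degrees(np.arctan2(px[1],px[0])))
S_,_=get_image('side')
a=cv2.resize(S_[100:330,180:400],None,fx=1.9,fy=1.9,interpolation=cv2.INTER_CUBIC);r=cv2.resize(r,(370,370));o=np.zeros((a.shape[0],a.shape[1]+370,3),np.uint8);o[:,:a.shape[1]]=a;o[:370,a.shape[1]:]=r;cv2.imwrite('pics/fin.png',o)
E
```

```text
t 17.25 pos [ 600.7 -195.1  303.1] [-1.7999e+02  9.0000e-02 -2.1580e+01] q [-29.2  37.1  63.6  98.1 -35.7  67.9 -67.5]
shift cm [3.000e-02 1.000e-02 1.561e+01] wz None
line [87, 185, 81, 178, 2725] 162.10036371353468
line [378, 200, 37, 31, 952] -8.8290542270428
mark [428, 190, 52, 33, 1293] -8.826168027201748
```

View pics/fin.png

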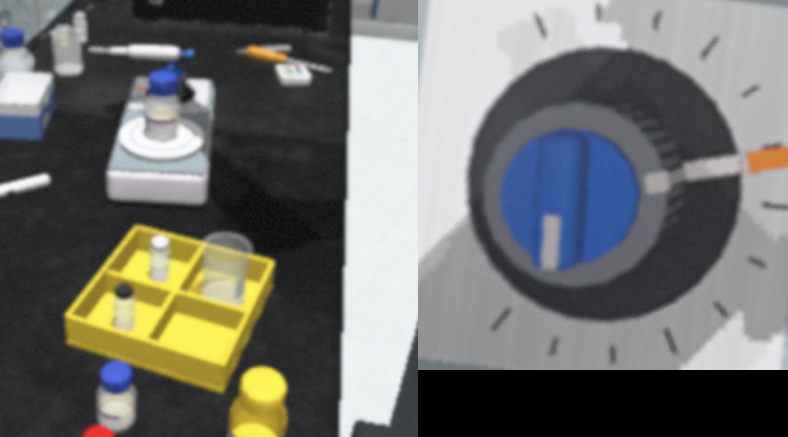

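The bottle stands upright on the plate at (162,105) in the side crop, and the tray glassware is still standing. The ring line meets the mark (-8.8° for both), and the blue knob hasn't turned.

```bash
python3 -c "from bench import job_done;print(job_done())"
```

```text
the job is handed in; nothing more can be done
None
```

The job is handed in after about 17 s: the bottle stands upright about 1 mm from the plate's centre, the ring line measures within about 0.5° of the orange mark, the blue knob looks unturned in the pictures, and the other glassware is still standing in the tray.

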